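Stir the resin-casting beads in the bowl

TASK

Take the red-handled stirrer out of its wooden stand and stir the beads in the steel bowl with it: about three full turns counter-clockwise as seen from above, with the foot down close to the floor of the bowl, circling round where the beads lie, until the orange or the blue bead lies clearly somewhere else. Then let go of the stirrer and leave it in the bowl, foot inside (it may lean on the rim), hands off. Keep both coloured beads in the bowl, and do not push the bowl away or tip it.

Things in the scene. Friction and masses are not known exactly. Their poses are not given: they have to be found in the camera images.
- stirrer: Straight round stirrer, 174 mm long, about 80 g; standing upright (z along it, up) in the hole of the stand, free to be lifted straight out. Origin at the underside of its foot. From the origin up: steel foot 14 mm in diameter to 16 mm, steel shaft 10 mm in diameter to 108 mm, red cylindrical handle 20 mm in diameter from 108 to 174 mm. It can be gripped at the handle from above at any yaw.
- stirrer_foot (a point): The centre of the underside of the stirrer's foot (the same point as the stirrer's origin).
- stand: Light wooden block, 80 x 80 x 45 mm high, fixed on the worktop; origin at the centre of its underside, z up. In the middle of its top a vertical hole, 19 mm in diameter and 35 mm deep, holds the stirrer's foot (which so starts 10 mm above the worktop).
- bowl: Round steel bowl, loose, 0.8 kg, 138 mm across the rim, 65 mm high, wall 4 mm; origin at the centre of its underside, z up, axes unmarked. Floor 5 mm thick, flat inside to 34 mm from the middle, then sloping walls. Nine loose beads lie on the floor in a ring 26 mm from the clear middle. A foot circling at 24 mm radius, 4 mm above the floor, ploughs through them; they roll up the slope and back.
- orange_bead: The one orange bead among the nine in the bowl: round, 16 mm in diameter, 10 g; origin at its centre.
- blue_bead: The one blue bead, otherwise like the orange one (the other seven are white); starts nearly opposite it.
There are look-alikes about, which are no part of the job. Of the things that look like the stirrer, the smaller one is meant.

How it is judged:
By the outcome, as a careful person would: the job done as asked, in the order asked, and still so for the second after the job is handed in, with the robot touching nothing.
It also fails if it takes over 67 s, if anything falls off the work surface, if the arm or the gripper's body presses on something with over 40 N, if the wrist force passes 120 N, or if a joint passes its speed limit or range.

ROBOT

A 6-joint arm with a two-finger parallel gripper is mounted at the origin on a cart in front of the work surface, level with it; the furniture and walls round the work are solid. World frame = base frame: x ahead of the robot, y to its left, z up, the work surface at z = 0. Lengths are in m, angles in rad, forces in N, time in s.
With the tool pointing down it reaches from about 0.225 to 0.875 m from the base axis. Payload 3.4 kg.
Tool frame: the origin (TCP) lies midway between the tips of the shut fingers; the grasp point (between the pads) lies 19 mm behind it; z points along the fingers, y is the line along which they close (so a half turn about z gives the same grasp; the last joint's range is limited). The gripper opens to 85 mm and grips with 20 to 120 N. Pads are 22 mm wide; open, the fingers measure 114 mm over their backs; the gripper's body (76 mm by 85 mm) begins 54 mm behind the grasp point. The pads swing forward as they close: fully open they stand 13 mm farther back than shut.
Start: joints at [-1.308, 0.276, 1.505, -0, 1.361, -0.121], TCP at [0.215, -0.533, 0.231] pointing down, gripper open.
Joint ranges: [-2.89, 2.89], [-0.75, 2.08], [0.22, 2.7], [-1.18, 4.32], [0.11, 2.71], [-2.7, 2.7]. Speed limits (rad/s): [2.57, 2.57, 3.14, 3.14, 3.14, 3.14].

INTERFACE

Orientations are given as a unit quaternion [x, y, z, w].
In Python, from plant import manip, imaging, look_for, landmark_of gives the robot as it stands.
- The arm moves only by the shell command python3 -m jog 'ROWS'. ROWS is JSON, a list of rows, each a list of 7 numbers: the shift along the tool's x, y, z in mm, then the turn, a rotation vector about the tool's x, y, z in degrees, then the finger opening in mm, from 0 to 85.4. A call has 1 to 12 rows; each row shifts and turns the commanded pose from where the row before left it, along the tool's axes as they then stand; what a row does not reach is not made up. A row lasts 1/10 s, in which the tool goes at most 50 mm and 8.59 degrees, less where a joint would pass 70% of its speed; a pose out of reach is approached as far as the arm can. A call with a gripper value outside its range is refused whole. The fingers move at their own pace and stop on an object; the grip force is fixed at half the most. Time passes only in rows, so rows that do not move let the fingers close. It gives the time, the measured TCP pose, the force, the opening and the grip force at its end, in the units of the state.
- manip.get_state(): the state, without advancing time (a new reading comes with each control period).
- imaging.grab_frame(name): name is "scene" or "top"; returns a dict with "image" (420x560x3 uint8, red, green, blue), "range_z" (420x560 float32, m along the optical axis (not along the pixel's ray), 0 where there is no reading), "intrinsics" (3x3 intrinsics, pixels), "R" (3x3) and "t" (3): a world point X has camera coordinates R X + t. Camera axes: x right, y down, z forward; pixel columns grow to the right and rows downward; lengths in m; the calibration is good to about 2 mm. A picture is of the moment at which its call begins.
- manip.close_job(): hands the job in; it is judged then, once.
Trained networks look in the newest picture that a camera, given by its name, has taken for a name from the list of things; names that differ only in an ending like _2 or _b are one class to them, and where a whole thing is asked for, a point or a joint stands for the part that bears it (a point fixed in the world has none). Each returns a list of dicts, best first, with "confidence" (0 to 1); they miss things now and then, are a little off and sometimes report something else, mostly with a low value. They report only what shows in the picture. A call takes as long as a camera call. They do not tell look-alikes from the thing itself.
- look_for(camera, target): "at" ([x, y, z] in m, in world coordinates, good to about 4 mm: the middle of the surface that is visible of it).
- landmark_of(camera, target): "at" ([x, y, z] in m, in world coordinates, good to about 4 mm: a listed point, or the origin of a listed thing).
The state is a dict: "time_s": time; "q": joint angles; "qvel": joint speeds; "tau": joint torques, N m; "tcp_pos": TCP position; "tcp_rot": TCP orientation; "force": force on the tool from outside, world axes, zero at the start; "wrist_torque": the same for the moment, N m; "opening": finger opening in m; "finger_force": force on a finger pad.
Only numpy, scipy, OpenCV 4.12 (cv2) and the standard library are available. Lean on these libraries where they do the work, as an engineer would, in place of code of your own. Each camera call takes 0.05 s, during which the arm holds its last target. There are 200 camera calls.

## Working session

There is one attempt and no reset: what is moved stays moved. The work goes in short steps, Python scripts to look and compute and a shell command to move; the robot and the scene stay as the last step left them, time stands still between calls to the robot, and variables do not carry over. Pictures are saved under pics/ and viewed, at most 14 in all, crops included, and the job is handed in when it is done.

```bash
mkdir -p pics; ls
cat > h.py <<'E'
import numpy as np, cv2
from plant import manip, imaging, look_for, landmark_of
def save(f,n,crop=None,s=1):
    im=f["image"][:,:,::-1]
    if crop: im=im[crop[1]:crop[3],crop[0]:crop[2]]
    cv2.imwrite("pics/"+n,cv2.resize(im,None,fx=s,fy=s,interpolation=cv2.INTER_CUBIC))
def px(f,X):
    c=f["intrinsics"]@(f["R"]@np.array(X)+f["t"]); return (c[:2]/c[2]).round().astype(int).tolist()
def world(f,u,v,z=None):
    K,R,t=f["intrinsics"],f["R"],np.array(f["t"]); d=np.linalg.inv(K)@[u,v,1.]
    o=-R.T@t; w=R.T@d
    s=f["range_z"][int(v),int(u)] if z is None else (z-o[2])/w[2]
    return (o+s*w).round(4)
E
python3 - <<'E'
from h import *
fs={}
for c in("scene","top"):
    f=fs[c]=imaging.grab_frame(c); save(f,c+"0.png",None,1.4)
    for t in("stirrer","stand","bowl","orange_bead","blue_bead","stirrer_foot"):
        for r in landmark_of(c,t)[:3]: print(c,t,np.round(r["at"],3),round(r["confidence"],2),px(f,r["at"]))
s=manip.get_state();print(s["time_s"],s["tcp_pos"],s["tcp_rot"],s["opening"],s["force"])
E
```

```text
pics
scene stirrer [0.623 0.064 0.005] 0.74 [278, 188]
scene stand [ 0.521  0.069 -0.004] 0.61 [317, 204]
scene stand [0.56  0.361 0.013] 0.41 [212, 264]
scene bowl [ 0.532  0.358 -0.   ] 0.63 [227, 275]
scene orange_bead [0.558 0.36  0.014] 0.6 [214, 263]
scene stirrer_foot [0.623 0.064 0.002] 0.71 [278, 189]
scene stirrer_foot [0.558 0.36  0.014] 0.57 [214, 263]
top stirrer [ 0.625  0.062 -0.001] 0.89 [367, 187]
top stirrer [0.525 0.066 0.008] 0.58 [366, 240]
top stirrer [0.559 0.356 0.01 ] 0.24 [206, 221]
top stand [ 0.527  0.069 -0.001] 0.71 [364, 239]
top bowl [0.53  0.362 0.005] 0.78 [203, 237]
top orange_bead [0.561 0.354 0.01 ] 0.42 [207, 220]
top blue_bead [0.512 0.376 0.014] 0.45 [194, 246]
top stirrer_foot [ 0.625  0.064 -0.001] 0.98 [365, 187]
top stirrer_foot [0.527 0.067 0.007] 0.8 [366, 239]
0.7 [ 0.2152992  -0.53321188  0.23135976] [ 9.81641482e-01  1.90735402e-01 -1.65803518e-05  8.04889329e-05] 0.08555158325839624 [ 0.11563322 -0.30145036 -0.73482497]
```

View pics/scene0.png

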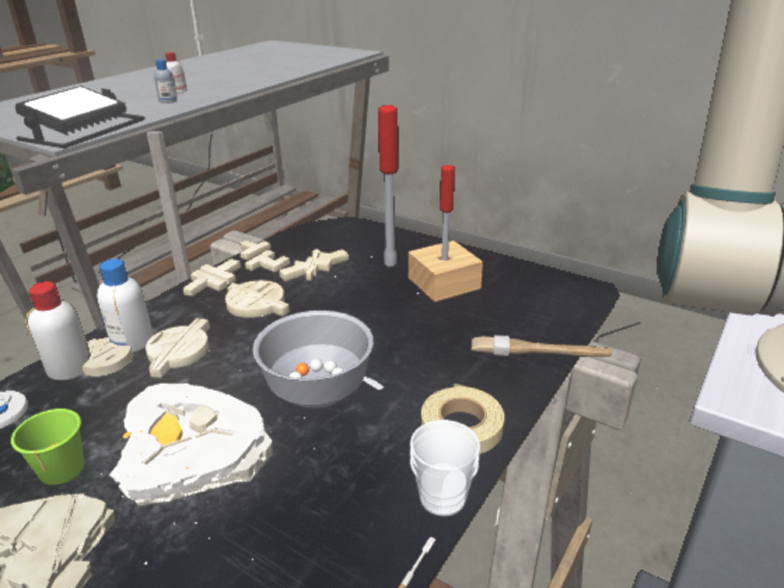

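View pics/top0.png

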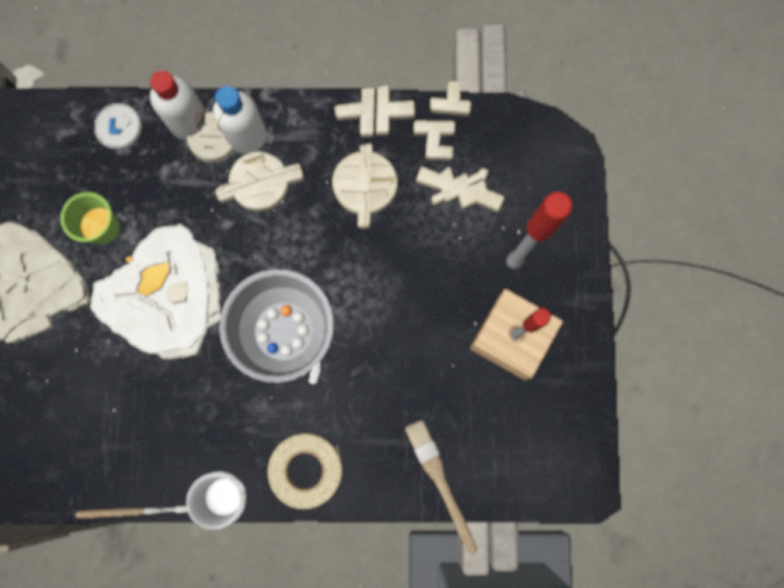

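Two candidates for the stirrer: a large one at scene px (278,188) and top px (367,187), standing free, and a small one at scene px (317,186) and top px (366,239), standing in the wooden block. The small one fits: it is the smaller and it is in the stand. The bowl's orange bead is at top px (205,222) and the blue one at (195,249). Next I'll check this in a crop and measure.

Run:
```python
from h import *
f=imaging.grab_frame("scene"); save(f,"crop.png",(250,60,370,230),3.3)
def cloud(f):
    z=f["range_z"];v,u=np.mgrid[:420,:560];K=f["intrinsics"]
    p=np.stack([(u-K[0,2])/K[0,0]*z,(v-K[1,2])/K[1,1]*z,z],-1)
    P=(p-np.array(f["t"]))@f["R"]; P[z==0]=np.nan; return P
from scipy.optimize import least_squares
def circ(Q,r=None):
    if r: g=lambda p:np.hypot(Q[:,0]-p[0],Q[:,1]-p[1])-r
    else: g=lambda p:np.hypot(Q[:,0]-p[0],Q[:,1]-p[1])-p[2]
    return least_squares(g,[*np.median(Q[:,:2],0),.06][:2 if r else 3],loss="soft_l1",f_scale=.002).x.round(4)
for c in("top","scene"):
    f=imaging.grab_frame(c) if c=="top" else f
    P=cloud(f);im=cv2.cvtColor(f["image"],cv2.COLOR_RGB2HSV)
    red=((im[...,0]<6)|(im[...,0]>174))&(im[...,1]>150)&(im[...,2]>80)
    for n,cx in(("small",.525),("big",.625)):
        m=red&(abs(P[...,0]-cx)<.045)&(abs(P[...,1]-.067)<.05)&(P[...,2]>.08)
        Q=P[m]; 
        if len(Q): 
            T=Q[Q[:,2]>np.nanmax(Q[:,2])-.012]
            print(c,n,m.sum(),"zmax",np.nanmax(Q[:,2]).round(3),"topmean",T.mean(0).round(4),len(T),"range",Q.min(0).round(3),Q.max(0).round(3),"cyl",circ(Q,.01 if n=="small" else None))
    m=(np.hypot(P[...,0]-.53,P[...,1]-.36)<.1)&(P[...,2]>.060)&(P[...,2]<.072)
    print(c,"rim",circ(P[m]),m.sum())
    near=np.hypot(P[...,0]-.53,P[...,1]-.36)<.05
    for n,hh in(("orange",(6,22)),("blue",(100,125))):
        m=near&(im[...,0]>=hh[0])&(im[...,0]<=hh[1])&(im[...,1]>150); print(c,n,m.sum(),P[m].mean(0).round(4) if m.any() else "")
```

```text
top small 184 zmax 0.185 topmean [0.5238 0.0685 0.1815] 131 range [0.515 0.059 0.135] [0.534 0.077 0.185] cyl [0.5215 0.0649]
top big 653 zmax 0.253 topmean [0.6228 0.0633 0.2481] 336 range [0.61  0.048 0.165] [0.637 0.077 0.253] cyl [0.6221 0.0641 0.0108]
top rim [0.531  0.3627 0.0649] 948
top orange 21 [0.5565 0.3579 0.019 ]
top blue 18 [0.5083 0.374  0.0189]
scene small 184 zmax 0.185 topmean [0.5238 0.0685 0.1815] 131 range [0.515 0.059 0.135] [0.534 0.077 0.185] cyl [0.5215 0.0649]
scene big 653 zmax 0.253 topmean [0.6228 0.0633 0.2481] 336 range [0.61  0.048 0.165] [0.637 0.077 0.253] cyl [0.6221 0.0641 0.0108]
scene rim [0.531  0.3627 0.0649] 948
scene orange 21 [0.5565 0.3579 0.019 ]
scene blue 18 [0.5083 0.374  0.0189]
```

View pics/crop.png

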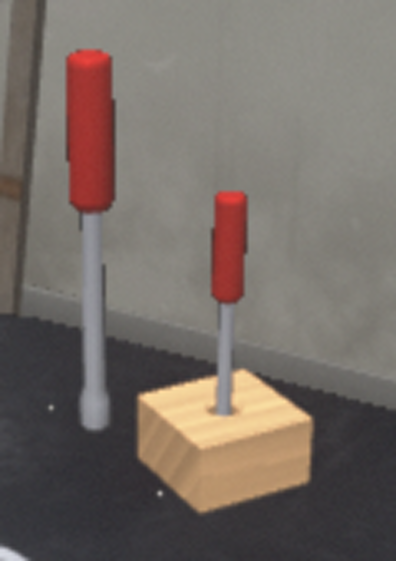

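The crop confirms it: the small red stirrer stands in the wooden block, and the larger one stands free beside it. Moving now. First I turn the tool to yaw 0, then travel.

```bash
python3 -m jog '[[0,0,0,0,0,7.33,85],[0,0,0,0,0,7.33,85],[0,0,0,0,0,7.33,85],[22,-43,0,0,0,0,85],[22,-43,0,0,0,0,85],[22,-43,0,0,0,0,85],[22,-43,0,0,0,0,85],[22,-43,0,0,0,0,85],[22,-43,0,0,0,0,85],[22,-43,0,0,0,0,85],[22,-43,0,0,0,0,85],[22,-43,0,0,0,0,85]]'
```

```text
time_s: 2.0
tcp_pos: [0.4139, -0.1444, 0.2317]
tcp_rot: [1.0, -0.0, 0.001, 0.0]
force: [1.9, -0.7, -0.2]
opening: 0.0851
finger_force: 0.0
```

```bash
python3 -m jog '[[22,-43,0,0,0,0,85],[22,-43,0,0,0,0,85],[22,-43,0,0,0,0,85],[22,-43,0,0,0,0,85],[22,-41,0,0,0,0,85],[0,0,0,0,0,0,85],[0,0,0,0,0,0,85]]'
python3 - <<'E'
from h import *
f=imaging.grab_frame("scene"); save(f,"a1.png",(200,60,480,230),2.8)
E
```

```text
time_s: 2.7
tcp_pos: [0.5232, 0.0675, 0.2309]
tcp_rot: [1.0, 0.001, -0.0, 0.0]
force: [-0.2, 0.5, 0.5]
opening: 0.0853
finger_force: 0.0
```

View pics/a1.png

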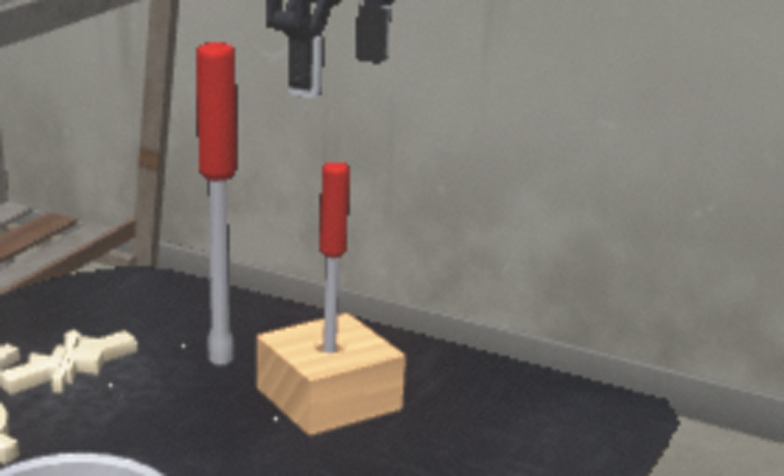

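The open fingers straddle the small handle (crop px (335,165)) and are clear of the big one at (216,110). I'll descend 100 mm and close.

```bash
python3 -m jog '[[0,0,20,0,0,0,85],[0,0,20,0,0,0,85],[0,0,20,0,0,0,85],[0,0,20,0,0,0,85],[0,0,20,0,0,0,85],[0,0,0,0,0,0,30],[0,0,0,0,0,0,30],[0,0,0,0,0,0,10],[0,0,0,0,0,0,10],[0,0,0,0,0,0,5],[0,0,0,0,0,0,5],[0,0,0,0,0,0,5]]'
```

```text
time_s: 3.95
tcp_pos: [0.5242, 0.0666, 0.1325]
tcp_rot: [1.0, 0.0, 0.001, 0.0]
force: [0.1, -0.6, 6.3]
opening: 0.0191
finger_force: 58.5
```

```bash
python3 -m jog '[[0,0,-15,0,0,0,5],[0,0,-25,0,0,0,5],[0,0,-30,0,0,0,5],[0,0,-30,0,0,0,5],[1,-40,0,0,0,0,5],[1,-40,0,0,0,0,5],[1,-40,0,0,0,0,5],[1,-40,0,0,0,0,5],[1,-40,0,0,0,0,5],[1,-40,0,0,0,0,5],[1,-40,0,0,0,0,5],[0,-16,0,0,0,0,5]]' && python3 -m jog '[[0,0,0,0,0,0,5],[0,0,0,0,0,0,5]]'
python3 - <<'E'
from h import *
for c in("scene","top"):
    f=imaging.grab_frame(c); 
    if c=="scene": save(f,"b1.png",(130,100,340,310),2.6)
    for r in landmark_of(c,"stirrer_foot")[:3]+landmark_of(c,"bowl")[:1]: print(c,np.round(r["at"],4),round(r["confidence"],2),px(f,r["at"]))
E
```

```text
time_s: 5.15
tcp_pos: [0.5296, 0.3666, 0.2304]
tcp_rot: [1.0, 0.002, -0.0, -0.001]
force: [-0.4, -0.4, -0.1]
opening: 0.0188
finger_force: 58.8
time_s: 5.35
tcp_pos: [0.53, 0.3619, 0.2307]
tcp_rot: [1.0, 0.0, -0.001, 0.001]
force: [-1.4, -0.2, -1.1]
opening: 0.0187
finger_force: 58.8
scene [0.6207 0.0609 0.0027] 0.74 [280, 188]
scene [0.5306 0.359  0.1091] 0.62 [222, 220]
scene [ 5.320e-01  3.613e-01 -3.000e-04] 0.71 [226, 276]
top [0.6255 0.0654 0.0018] 0.91 [365, 186]
```

View pics/b1.png

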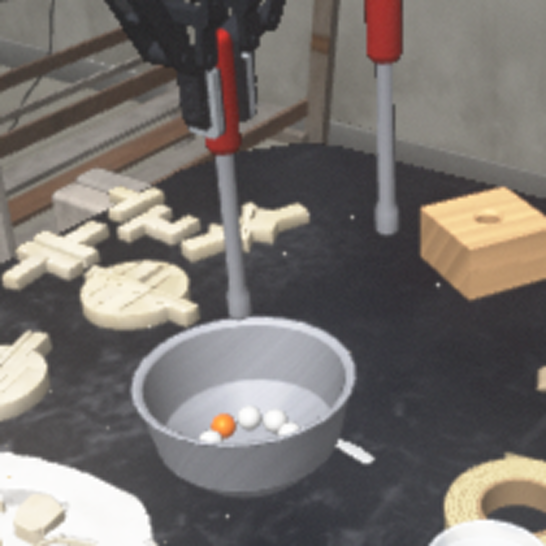

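The stirrer is held upright with its foot (crop px (238,305)) over the bowl's middle. I'll lower it into the clear centre.

```bash
python3 -m jog '[[1,-1,20,0,0,0,5],[0,0,20,0,0,0,5],[0,0,20,0,0,0,5],[0,0,20,0,0,0,5],[0,0,12,0,0,0,5],[0,0,5,0,0,0,5],[0,0,0,0,0,0,5],[0,0,0,0,0,0,5]]'; python3 -m jog '[[0,0,2,0,0,0,5],[0,0,0,0,0,0,5]]';  python3 -m jog '[[0,0,2,0,0,0,5],[0,0,0,0,0,0,5]]'
```

```text
time_s: 6.45
tcp_pos: [0.532, 0.364, 0.1352]
tcp_rot: [1.0, -0.0, 0.001, -0.0]
force: [1.3, 0.8, 0.7]
opening: 0.0185
finger_force: 58.8
time_s: 6.65
tcp_pos: [0.5316, 0.3639, 0.1329]
tcp_rot: [1.0, 0.0, 0.001, -0.0]
force: [-0.7, -1.3, -0.3]
opening: 0.0187
finger_force: 58.8
time_s: 6.85
tcp_pos: [0.5312, 0.3638, 0.1302]
tcp_rot: [1.0, 0.0, -0.0, 0.0]
force: [0.2, 0.3, -0.5]
opening: 0.0187
finger_force: 58.8
```

```bash
python3 -m jog '[[6,-1,0,0,0,0,5],[6,-1,0,0,0,0,5],[6,-1,0,0,0,0,5],[6,-1,0,0,0,0,5]]'; python3 -m jog '[[-1.9,-6,0,0,0,0,5],[-3.4,-5.3,0,0,0,0,5],[-4.6,-4.2,0,0,0,0,5],[-5.6,-2.9,0,0,0,0,5],[-6.1,-1.4,0,0,0,0,5],[-6.3,0.3,0,0,0,0,5],[-6,1.9,0,0,0,0,5],[-5.3,3.4,0,0,0,0,5],[-4.2,4.6,0,0,0,0,5],[-2.9,5.6,0,0,0,0,5],[-1.4,6.1,0,0,0,0,5],[0.3,6.3,0,0,0,0,5]]'
python3 - <<'E'
from h import *
f=imaging.grab_frame("top"); save(f,"c1.png",(140,170,270,300),4)
E
```

```text
time_s: 7.25
tcp_pos: [0.5549, 0.3672, 0.13]
tcp_rot: [1.0, -0.0, -0.001, 0.001]
force: [-4.0, -2.3, 1.6]
opening: 0.0186
finger_force: 59.2
time_s: 8.45
tcp_pos: [0.5085, 0.36, 0.1309]
tcp_rot: [1.0, -0.0, 0.001, -0.001]
force: [2.5, 0.2, 0.8]
opening: 0.0188
finger_force: 59.0
```

View pics/c1.png

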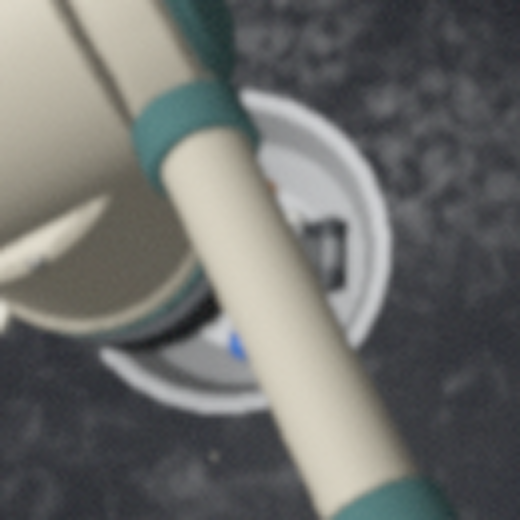

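The arm hides the foot, but the bowl rim hasn't moved (right edge still at px 237, bottom at 272) and the forces are small. I'll carry on with the remaining half-turns.

```bash
python3 -m jog '[[1.9,6,0,0,0,0,5],[3.4,5.3,0,0,0,0,5],[4.6,4.2,0,0,0,0,5],[5.6,2.9,0,0,0,0,5],[6.1,1.4,0,0,0,0,5],[6.3,-0.3,0,0,0,0,5],[6,-1.9,0,0,0,0,5],[5.3,-3.4,0,0,0,0,5],[4.2,-4.6,0,0,0,0,5],[2.9,-5.6,0,0,0,0,5],[1.4,-6.1,0,0,0,0,5],[-0.3,-6.3,0,0,0,0,5]]'; python3 -m jog '[[-1.9,-6,0,0,0,0,5],[-3.4,-5.3,0,0,0,0,5],[-4.6,-4.2,0,0,0,0,5],[-5.6,-2.9,0,0,0,0,5],[-6.1,-1.4,0,0,0,0,5],[-6.3,0.3,0,0,0,0,5],[-6,1.9,0,0,0,0,5],[-5.3,3.4,0,0,0,0,5],[-4.2,4.6,0,0,0,0,5],[-2.9,5.6,0,0,0,0,5],[-1.4,6.1,0,0,0,0,5],[0.3,6.3,0,0,0,0,5]]'
python3 -m jog '[[1.9,6,0,0,0,0,5],[3.4,5.3,0,0,0,0,5],[4.6,4.2,0,0,0,0,5],[5.6,2.9,0,0,0,0,5],[6.1,1.4,0,0,0,0,5],[6.3,-0.3,0,0,0,0,5],[6,-1.9,0,0,0,0,5],[5.3,-3.4,0,0,0,0,5],[4.2,-4.6,0,0,0,0,5],[2.9,-5.6,0,0,0,0,5],[1.4,-6.1,0,0,0,0,5],[-0.3,-6.3,0,0,0,0,5]]'
python3 - <<'E'
from h import *
f=imaging.grab_frame("scene"); save(f,"c2.png",(150,180,300,310),4)
for r in landmark_of("scene","bowl")[:1]+landmark_of("scene","stirrer_foot")[:2]+landmark_of("scene","orange_bead")[:1]: print(np.round(r["at"],4),round(r["confidence"],2))
E
```

```text
time_s: 9.7
tcp_pos: [0.5539, 0.3659, 0.1293]
tcp_rot: [1.0, 0.0, -0.002, 0.003]
force: [-4.4, -3.1, 2.6]
opening: 0.0186
finger_force: 59.4
time_s: 10.9
tcp_pos: [0.5088, 0.3607, 0.1309]
tcp_rot: [1.0, -0.0, 0.001, -0.002]
force: [2.5, 2.4, 1.4]
opening: 0.0187
finger_force: 59.3
time_s: 12.1
tcp_pos: [0.5547, 0.3673, 0.1295]
tcp_rot: [1.0, 0.0, -0.001, 0.001]
force: [-2.7, -1.1, 0.3]
opening: 0.0187
finger_force: 59.3
[0.5309 0.3631 0.001 ] 0.89
[0.5568 0.367  0.0057] 0.86
[0.6221 0.0598 0.0009] 0.69
[0.5618 0.3815 0.0149] 0.39
```

View pics/c2.png

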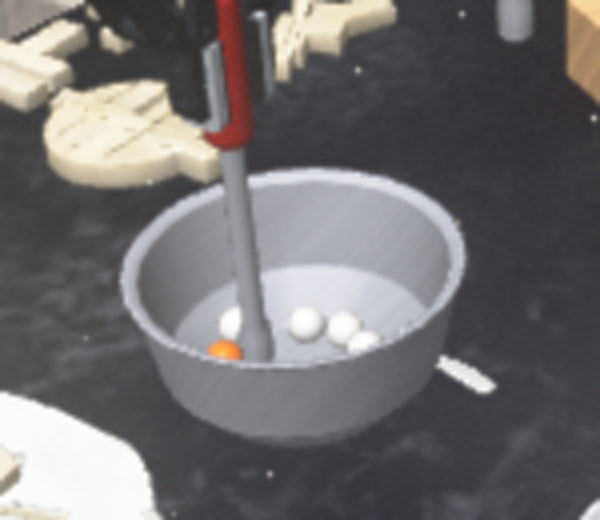

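The foot is down among the beads, the orange bead has moved (crop px (225,350)), and the bowl is still in place. Now the third turn.

```bash
python3 -m jog '[[-1.9,-6,0,0,0,0,5],[-3.4,-5.3,0,0,0,0,5],[-4.6,-4.2,0,0,0,0,5],[-5.6,-2.9,0,0,0,0,5],[-6.1,-1.4,0,0,0,0,5],[-6.3,0.3,0,0,0,0,5],[-6,1.9,0,0,0,0,5],[-5.3,3.4,0,0,0,0,5],[-4.2,4.6,0,0,0,0,5],[-2.9,5.6,0,0,0,0,5],[-1.4,6.1,0,0,0,0,5],[0.3,6.3,0,0,0,0,5]]'
python3 -m jog '[[1.9,6,0,0,0,0,5],[3.4,5.3,0,0,0,0,5],[4.6,4.2,0,0,0,0,5],[5.6,2.9,0,0,0,0,5],[6.1,1.4,0,0,0,0,5],[6.3,-0.3,0,0,0,0,5],[6,-1.9,0,0,0,0,5],[5.3,-3.4,0,0,0,0,5],[4.2,-4.6,0,0,0,0,5],[2.9,-5.6,0,0,0,0,5],[1.4,-6.1,0,0,0,0,5],[-0.3,-6.3,0,0,0,0,5]]'
python3 - <<'E'
from h import *
from scipy.ndimage import center_of_mass
for c in("scene","top"):
    f=imaging.grab_frame(c)
    im=cv2.cvtColor(f["image"],cv2.COLOR_RGB2HSV)
    for n,a,b in(("orange",6,22),("blue",100,125)):
        u,v=px(f,[.531,.363,.02]); m=np.zeros((420,560),bool); m[v-25:v+35,u-35:u+35]=1
        m&=(im[...,0]>=a)&(im[...,0]<=b)&(im[...,1]>150)
        if m.any():
            vv,uu=center_of_mass(m); print(c,n,m.sum(),round(uu),round(vv),world(f,uu,vv,.015))
    for t in("orange_bead","blue_bead"):
        for r in landmark_of(c,t)[:1]: print(c,t,np.round(r["at"],3),r["confidence"])
E
```

```text
time_s: 13.5
tcp_pos: [0.5083, 0.3597, 0.1307]
tcp_rot: [1.0, -0.0, 0.001, -0.001]
force: [2.2, 2.7, 1.2]
opening: 0.0189
finger_force: 59.4
time_s: 14.7
tcp_pos: [0.5542, 0.3663, 0.1295]
tcp_rot: [1.0, 0.0, -0.002, 0.002]
force: [-4.6, -2.4, 0.5]
opening: 0.0185
finger_force: 59.5
scene orange 2 208 269 [0.5559 0.3783 0.015 ]
scene orange_bead [ 0.532  0.365 -0.001] 0.65
top orange 34 188 222 [0.557  0.3879 0.015 ]
top blue 8 208 251 [0.5045 0.3506 0.015 ]
top orange_bead [0.558 0.386 0.01 ] 0.6
top blue_bead [0.502 0.351 0.014] 0.53
```

Three turns are done. Orange has moved about 29 mm and blue about 23 mm. Next I tilt the handle toward −x about the foot.

```bash
python3 -m jog '[[0,0,-2,0,0,0,5],[-12.6,0,0.7,0,6,0,5],[-12.6,0,0.7,0,6,0,5],[-12.6,0,0.7,0,6,0,5],[-12.6,0,0.7,0,6,0,5],[-12.6,0,0.7,0,6,0,5],[-12.6,0,0.7,0,6,0,5],[0,0,0,0,0,0,5],[0,0,0,0,0,0,5]]'
python3 - <<'E'
from h import *
f=imaging.grab_frame("scene"); save(f,"d1.png",(150,140,330,310),3.3)
E
```

```text
time_s: 15.9
tcp_pos: [0.506, 0.3558, 0.1381]
tcp_rot: [0.961, 0.017, 0.277, -0.013]
force: [0.3, 0.4, 0.7]
opening: 0.0187
finger_force: 59.3
```

View pics/d1.png

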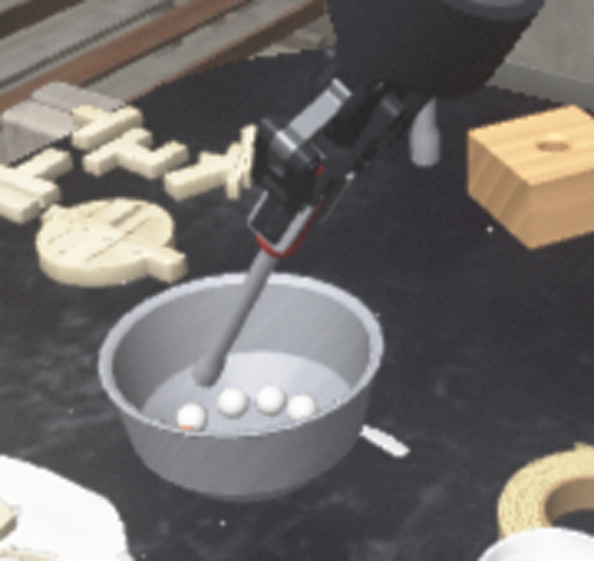

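The tilt stopped short: the foot hangs about 35 mm up at crop px (208,375). I'll check which joint is at its limit.

Run:
```python
from h import *
from scipy.spatial.transform import Rotation as Ro
s=manip.get_state(); R=Ro.from_quat(s["tcp_rot"]).as_matrix()
print(s["q"].round(3) if hasattr(s["q"],"round") else s["q"]); print(R.round(3)); print("foot",np.array(s["tcp_pos"])+.121*R[:,2], s["tcp_pos"])
```

```text
[ 0.682  0.253  1.959 -0.635  0.547  2.704]
[[ 0.846  0.039  0.531]
 [ 0.024 -0.999  0.034]
 [ 0.532 -0.016 -0.846]]
foot [0.57049708 0.35985256 0.03530872] [0.50619915 0.35571437 0.13772771]
```

Joint 6 hit its limit. I'll stand the stirrer up again, yaw it −34° about its axis so the lean lies in the arm's plane, then tilt.

```bash
python3 -m jog '[[16.8,0,1.2,0,-8,0,5],[16.8,0,1.2,0,-8,0,5],[16.8,0,1.2,0,-8,0,5],[16.8,0,1.2,0,-8,0,5],[-10,0,0,0,0,-8,5],[-10,0,0,0,0,-8,5],[0,0,0,0,0,-8,5],[0,0,0,0,0,-8,5],[0,0,0,0,0,0,5],[0,0,0,0,0,0,5]]'
python3 - <<'E'
from h import *
from scipy.spatial.transform import Rotation as Ro
s=manip.get_state(); R=Ro.from_quat(s["tcp_rot"]).as_matrix()
print(np.round(s["q"],3)); print(R.round(3)); print("foot",np.array(s["tcp_pos"])+.121*R[:,2], s["tcp_pos"],s["opening"])
E
```

```text
time_s: 16.95
tcp_pos: [0.5448, 0.3502, 0.1521]
tcp_rot: [0.957, 0.287, 0.032, 0.008]
force: [0.2, 0.4, -0.3]
opening: 0.0187
finger_force: 59.3
[ 0.48   0.404  1.514 -0.03   1.163  1.478]
[[ 0.833  0.55   0.066]
 [ 0.551 -0.835  0.003]
 [ 0.057  0.034 -0.998]]
foot [0.55285382 0.35059606 0.03138715] [0.54480969 0.35019649 0.15211881] 0.018724409375687423
```

```bash
python3 -m jog '[[5,-11,0,0,0,0,5],[5,-11,0,0,0,0,5],[-12.6,0,0.7,0,6,0,5],[-12.6,0,0.7,0,6,0,5],[-12.6,0,0.7,0,6,0,5],[-12.6,0,0.7,0,6,0,5],[-12.6,0,0.7,0,6,0,5],[0,0,0,0,0,0,5],[0,0,0,0,0,0,5]]'
python3 - <<'E'
from h import *
from scipy.spatial.transform import Rotation as Ro
s=manip.get_state(); R=Ro.from_quat(s["tcp_rot"]).as_matrix()
print(np.round(s["q"],3)); print(R.round(3)); F=np.array(s["tcp_pos"])+.121*R[:,2];print("foot",F, s["tcp_pos"],s["opening"])
print("tool shift mm to foot target", R.T@(np.array([.549,.375,.0105])-F)*1000)
f=imaging.grab_frame("scene"); save(f,"d2.png",(150,140,330,310),3.3)
E
```

```text
time_s: 17.85
tcp_pos: [0.4896, 0.3407, 0.1319]
tcp_rot: [0.916, 0.281, 0.277, -0.067]
force: [1.0, 0.9, 0.0]
opening: 0.0186
finger_force: 59.3
[0.469 0.177 2.101 0.128 0.288 1.332]
[[ 0.688  0.553  0.47 ]
 [ 0.478 -0.833  0.279]
 [ 0.546  0.033 -0.837]]
foot [0.54647607 0.37442529 0.03059806] [0.48957546 0.34068014 0.13191235] 0.018643802088867616
tool shift mm to foot target [-8.95668768  0.25269981 18.17543423]
```

View pics/d2.png

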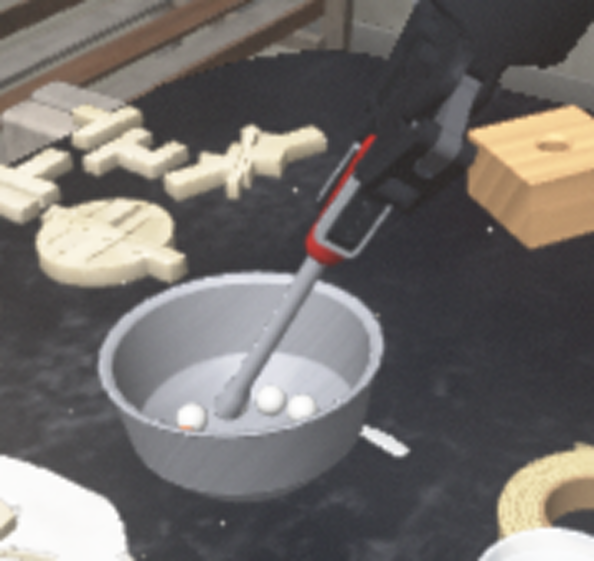

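Now it leans in the arm's plane with the foot (crop px (230,405)) inside the bowl. I'll lower it gently and watch the force.

```bash
python3 -m jog '[[-2,0,4,0,0,0,5],[-2,0,4,0,0,0,5],[0,0,0,0,0,0,5]]'; python3 -m jog '[[-1.5,0,3,0,0,0,5],[-1.5,0,3,0,0,0,5],[0,0,0,0,0,0,5]]'; python3 -m jog '[[-1,0,2,0,0,0,5],[0,0,0,0,0,0,5]]'
```

```text
time_s: 18.2
tcp_pos: [0.4925, 0.3412, 0.123]
tcp_rot: [0.916, 0.281, 0.278, -0.067]
force: [0.5, 0.1, -1.0]
opening: 0.0185
finger_force: 59.3
time_s: 18.5
tcp_pos: [0.4923, 0.3407, 0.116]
tcp_rot: [0.916, 0.281, 0.278, -0.067]
force: [0.5, -0.7, -0.8]
opening: 0.0186
finger_force: 59.3
time_s: 18.7
tcp_pos: [0.4927, 0.3409, 0.1143]
tcp_rot: [0.916, 0.281, 0.278, -0.067]
force: [-0.9, 0.3, -1.6]
opening: 0.0188
finger_force: 59.3
```

```bash
python3 -m jog '[[-1,0,2,0,0,0,5],[0,0,0,0,0,0,5],[0,0,0,0,0,0,85],[0,0,0,0,0,0,85],[0,0,0,0,0,0,85],[0,0,0,0,0,0,85],[0,0,0,0,0,0,85],[0,0,0,0,0,0,85],[0,0,0,0,0,0,85]]'
python3 - <<'E'
from h import *
f=imaging.grab_frame("scene"); save(f,"e1.png",(150,140,330,310),3.3)
E
```

```text
time_s: 19.6
tcp_pos: [0.4931, 0.341, 0.1123]
tcp_rot: [0.916, 0.281, 0.278, -0.067]
force: [0.6, -0.5, 0.6]
opening: 0.0851
finger_force: 0.0
```

View pics/e1.png

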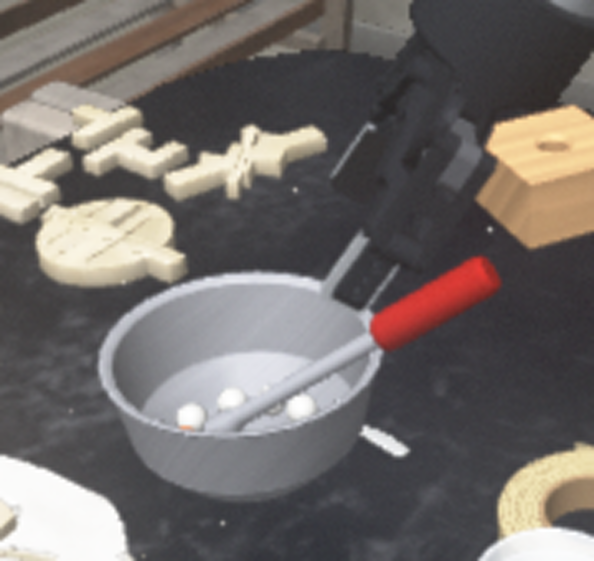

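The stirrer leans on the rim (handle at crop px (435,300)) with its foot inside (px (225,425)). I'll retreat up and away.

```bash
python3 -m jog '[[12,0,-10,0,0,0,85],[12,0,-20,0,0,0,85],[12,0,-25,0,0,0,85],[12,0,-25,0,0,0,85],[12,0,-25,0,0,0,85],[0,0,-30,0,0,0,85],[0,40,0,0,0,0,85],[0,40,0,0,0,0,85],[0,40,0,0,0,0,85],[0,40,0,0,0,0,85],[0,40,0,0,0,0,85],[0,40,0,0,0,0,85]]'; python3 -m jog '[[0,40,0,0,0,0,85],[0,40,0,0,0,0,85],[0,0,0,0,0,0,85],[0,0,0,0,0,0,85],[0,0,0,0,0,0,85]]'
python3 - <<'E'
from h import *
f=imaging.grab_frame("top"); save(f,"f1.png",(120,150,280,300),4)
im=cv2.cvtColor(f["image"],cv2.COLOR_RGB2HSV)
for n,a,b in(("orange",6,22),("blue",100,125)):
    u,v=px(f,[.531,.363,.015]); m=np.zeros((420,560),bool); m[v-30:v+30,u-30:u+30]=1
    m&=(im[...,0]>=a)&(im[...,0]<=b)&(im[...,1]>150)
    if m.any(): vv,uu=np.argwhere(m).mean(0); print(n,m.sum(),uu,vv,world(f,uu,vv,.015))
E
```

```text
time_s: 20.85
tcp_pos: [0.6037, 0.1306, 0.2664]
tcp_rot: [0.916, 0.281, 0.279, -0.067]
force: [1.7, 0.6, 0.7]
opening: 0.0851
finger_force: 0.0
time_s: 21.35
tcp_pos: [0.6464, 0.0664, 0.2685]
tcp_rot: [0.916, 0.282, 0.278, -0.067]
force: [0.7, 0.8, -0.5]
opening: 0.0851
finger_force: 0.0
orange 28 187.78571428571428 222.5 [0.5552 0.3879 0.015 ]
```

View pics/f1.png

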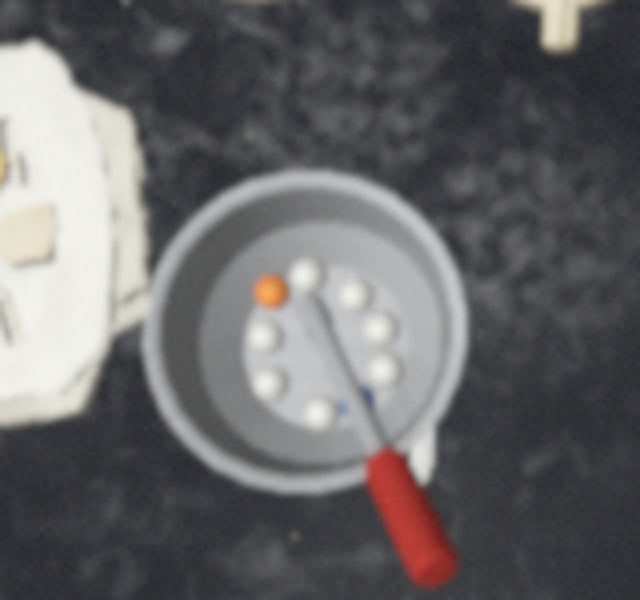

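Both coloured beads are in the bowl: orange at crop px (270,290), blue under the shaft at (365,395), both clearly displaced. The stirrer leans on the rim. The gripper has ended up just above the big look-alike, so I'll lift it clear and check that nothing was touched.

```bash
python3 -m jog '[[0,0,-20,0,0,0,85],[0,0,-30,0,0,0,85],[0,0,-20,0,0,0,85],[0,0,0,0,0,0,85],[0,0,0,0,0,0,85],[0,0,0,0,0,0,85]]'
python3 - <<'E'
from h import *
f=imaging.grab_frame("scene"); save(f,"g1.png",None,1.4)
for t in("stirrer","bowl"):
    for r in landmark_of("scene",t)[:3]: print(t,np.round(r["at"],3),round(r["confidence"],2))
E
```

```text
time_s: 22.0
tcp_pos: [0.6136, 0.047, 0.3262]
tcp_rot: [0.916, 0.282, 0.277, -0.067]
force: [-0.4, -1.0, -0.6]
opening: 0.0846
finger_force: 0.0
stirrer [0.625 0.062 0.003] 0.63
stirrer [0.556 0.372 0.012] 0.57
bowl [0.532 0.362 0.001] 0.9
```

View pics/g1.png

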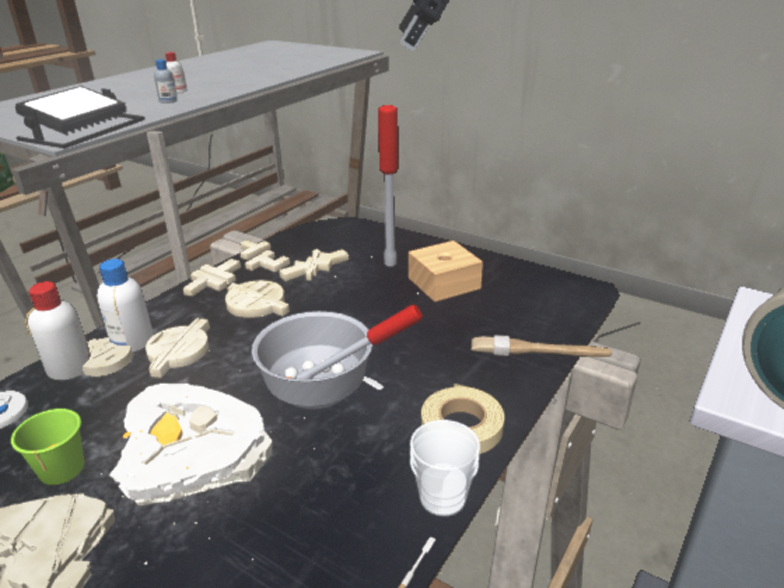

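The big stirrer still stands untouched (px (388,180)), the bowl is in place (px (312,355)), and the small stirrer rests in it. Handing in.

```bash
python3 -c "from plant import manip; print(manip.close_job())"
```

```text
the job is handed in; nothing more can be done
None
```

The job is done and handed in at about 22 s: three counter-clockwise turns, orange bead moved about 30 mm, both coloured beads still in the bowl, bowl not moved, and the small stirrer left leaning on the rim with its foot inside and the gripper clear.

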